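# Set the temperature thumbwheel of a heater control unit to its third click

### The arm

A 7-joint arm with a two-finger parallel gripper is mounted at the origin on the work surface. World frame = base frame: x ahead of the robot, y to its left, z up, the work surface at z = 0. Lengths are in mm, angles in rad, forces in N, time in s.
With the tool pointing down it reaches from about 400 to 900 mm from the base axis. Payload 5.6 kg.
Tool frame: the origin (TCP) lies between the finger pads; the fingertips stand 25 mm ahead of it and the grasp point (between the pads) lies 6 mm ahead of it; z points along the fingers, y is the line along which they close (so a half turn about z gives the same grasp; the last joint's range is limited). The gripper opens to 92 mm and grips with 3 to 60 N. Pads are 20 mm wide; open, the fingers measure 128 mm over their backs; the gripper's body (75 mm by 189 mm) begins 69 mm behind the grasp point.
Start: joints at [1.177, 0.468, -0.012, 1.603, 0.006, 1.071, -0.056], TCP at [223.332, -610.435, 239.592] pointing down, gripper open.
Joint ranges: [-2.53, 2.53], [-0.31, 2.02], [-1.57, 1.55], [0.28, 2.44], [-1.29, 4.43], [0.15, 1.84], [-2.92, 2.92]. Speed limits (rad/s): [2.57, 2.57, 3.14, 3.14, 3.14, 3.14, 3.14].

### API

Orientations are given as a unit quaternion [x, y, z, w].
In Python, from workcell import manip gives the robot as it stands. The module is installed in compiled form; this text tells all that it offers.
- The arm moves only by the tool move_arm, never from a script. Its argument "commands" is a list of rows, each a list of 2 entries, a list of its own where there are three numbers: the shift along the tool's x, y, z as a fraction of full scale, then the turn about the tool's z as a fraction of full scale. In form: [[[dx, dy, dz], turn], ...]. A call has 1 to 5 rows; each row shifts and turns the commanded pose from where the row before left it, along the tool's axes as they then stand; what a row does not reach is not made up. Full scale, the value 1, is 0.15 m for a shift and 90 degrees for a turn. A row lasts 1/8 s, in which the tool goes at most 62.5 mm and 10.7 degrees, less where a joint would pass 70% of its speed; a pose out of reach is approached as far as the arm can. A call with a number of a shift or a turn outside -1 to 1 is refused whole. A call with a gripper value outside its range is refused whole. "grip" is the closure in counts, from 0 (fully open) to 255 (shut), set as the call begins (left out, the last holds). The fingers move at their own pace and stop on an object; the grip force is fixed at half the most. Time passes only in rows, so rows that do not move let the fingers close. It gives the time, the measured TCP pose, the force, the opening and the grip force at its end, in the units of the state.
- manip.get_state(): the state, without advancing time (a new reading comes with each control period).
- manip.read_camera(name): name is "side" or "top"; returns the picture (384x512x3 uint8, red, green, blue); there is no depth.
- manip.camera_params(name): a dict with "intrinsics" (3x3 intrinsics, pixels), "rvec" (rotation vector, rad) and "tvec" (3), from world to camera coordinates, as OpenCV has them. Camera axes: x right, y down, z forward; pixel columns grow to the right and rows downward; lengths in mm; the calibration is good to about 2 mm. A picture is of the moment at which its call begins. camera_params takes no time and is no camera call.
- manip.finish_job(): hands the job in; it is judged then, once.
Trained networks look in the newest picture that a camera, given by its name, has taken for a name from the list of things; names that differ only in an ending like _2 or _b are one class to them, and where a whole thing is asked for, a point or a joint stands for the part that bears it (a point fixed in the world has none). Each returns a list of dicts, best first, with "confidence" (0 to 1); they miss things now and then, are a little off and sometimes report something else, mostly with a low value. They report only what shows in the picture. A call takes as long as a camera call. They do not tell look-alikes from the thing itself.
- manip.regions_of(camera, name): "mask" (384x512 bool, what is visible of it) and "point" ([column, row] in pixels, amid what is visible of it).
The state is a dict: "clock": time; "joints": joint angles; "dq": joint speeds; "effort": joint torques, N m; "tool_pos": TCP position; "tool_rot": TCP orientation; "force": force on the tool from outside, world axes, zero at the start; "torque": the same for the moment, N m; "finger_gap": finger opening in mm; "grasp_force": force on a finger pad.
Only numpy, scipy, OpenCV 4.12 (cv2) and the standard library are available. Lean on these libraries where they do the work, as an engineer would, in place of code of your own. Each camera call takes 0.05 s, during which the arm holds its last target. There are 200 camera calls.

### The job

Two heater control units are screwed to the parts-room bench for checking. On the unit with the wide wheel, roll the knurled thumbwheel up to its third click, so that the white line on its rim comes to the very top of the wheel, level with the white marks on the housing, and let go. Leave the slim wheel of the other unit as it is.

Things in the scene. Friction and masses are not known exactly. Their poses are not given: they have to be found in the camera images.
- wide_unit: Control unit with the wide wheel, origin under its centre at bench height. Dark grey housing 150 x 84 mm (x, y), flat top 75 mm above the bench, on a 190 x 100 mm plate screwed to the bench. x: along the housing, away from the robot within 30 degrees, square to the wheel's axle; z up. Two white marks on the top beside the wheel show where the wheel's highest point is.
- wide_crown (a point): Highest point of the wide wheel, 95 mm above the bench, 20 mm above the housing top; axes as wide_unit; does not turn. The wheel is an upright black rubber disc, 80 mm across, 30 mm wide, axle along y. The axle is sprung: the wheel gives straight down up to 9 mm under a finger (about 2 N to start, then 0.6 N per mm) and rises again when let go.
- wide_wheel (a joint): Turn of the wide wheel, rad: 0 at its off stop (starts at 0.1 to 0.45), grows as its top rolls along +x of wide_unit, end stop at 2.09. A click is 20 degrees (0.349 rad, 14 mm of rim); the third click is 1.047, white line at the very top. It does not snap between clicks: it turns with an even drag of about 1 N at the rim and stays where it is left.
- slim_line (a point): Middle of the white line on the rim of the slim wheel, which must stay as it is. Its unit is like the other one (wheel 80 mm across, highest point 95 mm above the bench), but the wheel is only 10 mm wide. This point turns with the slim wheel and starts within 40 mm of that wheel's highest point.
Not all that is in view belongs to the job. What is shaped like the wide_unit but purple or turquoise is not meant.

How it is judged:
By the outcome, as a careful person would: the job done as asked, in the order asked, and still so for the second after the job is handed in, with the robot touching nothing.
It also fails if it takes over 32 s, if anything falls off the work surface, if the arm or the gripper's body presses on something with over 40 N, if the wrist force passes 120 N, or if a joint passes its speed limit or range.

## Working session

There is one attempt and no reset: what is moved stays moved. The work goes in short steps, Python scripts to look and compute and a tool call to move; the robot and the scene stay as the last step left them, time stands still between calls to the robot, and variables do not carry over. Pictures are saved under pics/ and viewed, at most 10 in all, crops included, and the job is handed in when it is done.

Besides the shell and the picture viewer there is one more tool, called after "Request:" as name([rows], argument=value, ...), one row to a line, values as JSON. move_arm: Moves the arm, as the interface text tells. Its arguments: {"type":"object","properties":{"commands":{"type":"array"},"grip":{"type":"number"}},"required":["commands"]}

```bash
mkdir -p pics
cat > h.py <<'E'
import numpy as np, cv2
from workcell import manip
def cam(n):
    p=manip.camera_params(n); return np.array(p["intrinsics"],float),np.array(p["rvec"],float),np.array(p["tvec"],float).ravel()
def ray(n,uv,z):
    K,r,t=cam(n); R=cv2.Rodrigues(r)[0]; d=R.T@np.linalg.inv(K)@np.array([uv[0],uv[1],1.]); c=-R.T@t
    return c+d*(z-c[2])/d[2]
def proj(n,P):
    K,r,t=cam(n); return cv2.projectPoints(np.array(P,float).reshape(-1,1,3),r,t,K,None)[0][:,0]
def snap(n,f,box=None,s=1):
    im=manip.read_camera(n)
    if box: im=im[box[1]:box[3],box[0]:box[2]]
    cv2.imwrite('pics/'+f,cv2.resize(im[...,::-1],None,fx=s,fy=s,interpolation=cv2.INTER_CUBIC)); return im
E
python3 - <<'E'
from h import *
a=manip.read_camera("side");b=manip.read_camera("top")
cv2.imwrite('pics/a.png',cv2.resize(np.vstack([a,b])[...,::-1],None,fx=.78,fy=.78))
cv2.imwrite('pics/top0.png',b[...,::-1]);cv2.imwrite('pics/side0.png',a[...,::-1])
for n in("top","side"):
  K,r,t=cam(n);print(n,K[0,0],-cv2.Rodrigues(r)[0].T@t)
  for o in("wide_unit","wide_wheel","slim_line"):
    for d in manip.regions_of(n,o): print(n,o,d["confidence"],d["point"],d["mask"].sum(),ray(n,d["point"],85).round())
s=manip.get_state();print(s["clock"],s["tool_pos"],s["tool_rot"],s["force"])
E
```

```text
top 369.7517668879288 [488.39305504  78.60969226 894.09630206]
top wide_unit 0.89 [225.7, 187.5] 3268 [566. 137.  85.]
top wide_unit 0.79 [137.4, 108.1] 3437 [749. 330.  85.]
top wide_unit 0.61 [217.4, 292.0] 3574 [341. 159.  85.]
top wide_unit 0.46 [222.3, 181.7] 382 [579. 144.  85.]
top wide_wheel 0.88 [222.1, 183.9] 424 [574. 144.  85.]
top wide_wheel 0.77 [217.9, 293.0] 466 [339. 158.  85.]
top wide_wheel 0.59 [123.2, 101.0] 414 [766. 362.  85.]
top slim_line 0.69 [342.7, 217.5] 211 [ 493. -118.   85.]
side 491.1484563096418 [378.27306195 996.83766202 780.24995558]
side wide_unit 0.83 [348.3, 234.3] 4173 [339. 230.  85.]
side wide_unit 0.78 [131.2, 263.1] 4945 [742. 402.  85.]
side wide_wheel 0.82 [124.3, 246.7] 526 [774. 363.  85.]
side wide_wheel 0.72 [240.8, 193.2] 373 [587. 146.  85.]
side wide_wheel 0.58 [351.0, 214.4] 436 [337. 166.  85.]
side slim_line 0.69 [300.2, 140.7] 124 [ 485. -105.   85.]
0.4 [ 223.31213892 -610.35912255  239.45207335] [ 9.84658702e-01  1.74491332e-01 -4.67381779e-05 -1.15629789e-04] [ 0.29734404 -0.04663716  0.13970303]
```

View pics/a.png

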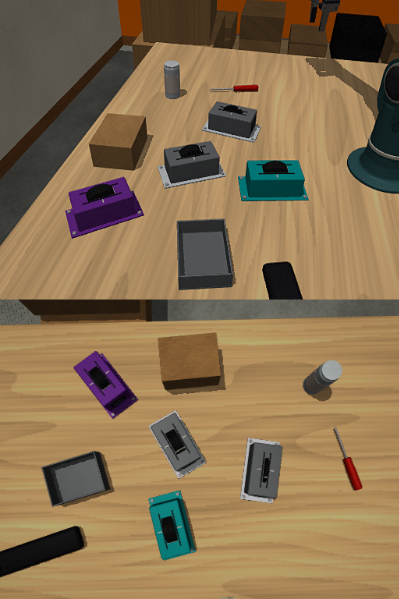

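Candidates in the top image: grey unit with the wide wheel at (222,184), purple at (123,101), turquoise at (218,293), and grey unit with the slim wheel at (343,217). By the description I choose the grey one at (222,184), and I'll check it in a close crop.

Run:
```python
from h import *
t=cv2.imread('pics/top0.png');s=cv2.imread('pics/side0.png')
a=cv2.resize(t[140:240,180:280],(500,500),interpolation=cv2.INTER_CUBIC);b=cv2.resize(s[160:260,190:250+40],(300*5//3,500),interpolation=cv2.INTER_CUBIC)
cv2.imwrite('pics/b.png',cv2.resize(np.hstack([a,b]),(800,400)))
# plate-free housing mask -> orientation
for d in manip.regions_of("top","wide_unit"):
  if abs(d["point"][0]-225)<10 and d["mask"].sum()>2000:
    c=max(cv2.findContours(d["mask"].astype(np.uint8),0,2)[0],key=cv2.contourArea)
    r=cv2.minAreaRect(c);print(r);print(np.array([ray("top",p,3) for p in cv2.boxPoints(r)]).round(1))
for d in manip.regions_of("top","wide_wheel"):
  if abs(d["point"][0]-222)<10:
    c=max(cv2.findContours(d["mask"].astype(np.uint8),0,2)[0],key=cv2.contourArea)
    r=cv2.minAreaRect(c);print(r);print(np.array([ray("top",p,85) for p in cv2.boxPoints(r)]).round(1))
```

```text
((226.9876251220703, 184.81216430664062), (78.97634887695312, 42.30875778198242), 59.6567497253418)
[[639.5 230.9   3. ]
 [689.9 141.1   3. ]
 [520.8  48.4   3. ]
 [471.9 137.5   3. ]]
((219.08824157714844, 289.35296630859375), (81.73450469970703, 44.626548767089844), 75.96376037597656)
[[414.1 236.7   3. ]
 [436.8 133.1   3. ]
 [250.9  90.6   3. ]
 [229.1 192.6   3. ]]
((224.78338623046875, 182.05935668945312), (31.376718521118164, 14.054155349731445), 60.64224624633789)
[[601.1 168.3  85. ]
 [615.7 141.1  85. ]
 [554.3 108.5  85. ]
 [539.8 135.7  85. ]]
((216.52943420410156, 294.61767578125), (32.49977493286133, 14.794672966003418), 75.96376037597656)
[[365.5 184.4  85. ]
 [372.3 153.4  85. ]
 [305.4 137.8  85. ]
 [298.8 168.6  85. ]]
```

View pics/b.png

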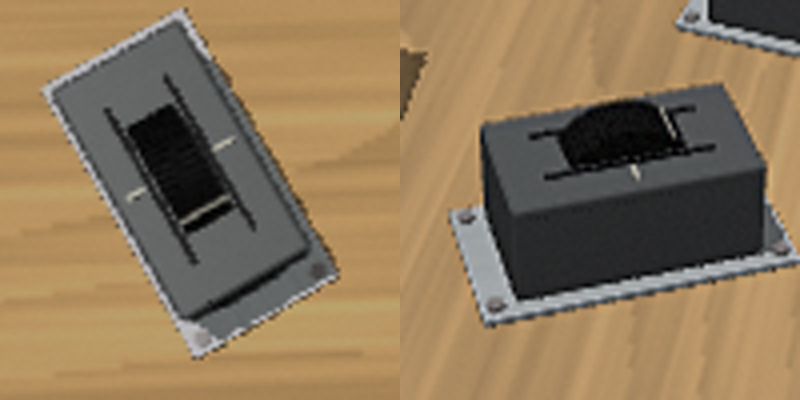

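The choice holds: dark grey unit, broad wheel. Top-image pixels are line at about (231.8,193) and marks at (214,188.8) and (235.8,175.8). Next I compute the crown and the line angle.

```bash
cat >> h.py <<'E'
from scipy.optimize import brentq
def geom(C,yaw):
    ex=np.array([np.cos(yaw),np.sin(yaw),0]);ey=np.array([-ex[1],ex[0],0])
    return lambda phi:np.array([*C[:2],55.])-40*np.sin(phi)*ex+np.array([0,0,40*np.cos(phi)])
def phi_of(n,uv,C,yaw):
    f=geom(C,yaw);ps=np.linspace(-1.1,1.2,2301);q=proj(n,[f(p) for p in ps])
    e=np.linalg.norm(q-uv,axis=1);i=e.argmin();return ps[i],e[i]
E
python3 - <<'E'
from h import *
m1,m2=ray("top",(213.5,188.2),75),ray("top",(235.2,175.2),75)
C=(m1+m2)/2;d=m1-m2;print(m1,m2,C,np.linalg.norm(d))
print("yaw",np.degrees(np.arctan2(-d[0],d[1])))
# housing top outline edge in crop
a=ray("top",(180+50/4,140+95/4),75);b=ray("top",(180+187/4,140+320/4),75);print(a,b,np.linalg.norm(a-b),np.degrees(np.arctan2(*(a-b)[1::-1])))
yaw=np.radians(28.3)
print(phi_of("top",(231.3,192.5),C,yaw))
print(phi_of("side",(190+672/4-.5-0,0),C,yaw))
# side marks / line reproject for check
print(proj("side",[m1,m2,geom(C,yaw)(.6),geom(C,yaw)(.8),geom(C,yaw)(0)]))
K,r,t=cam("top")
s=manip.get_state();print(s["tool_pos"])
yt=np.radians(20.1);ex=np.array([np.cos(yt),np.sin(yt)]);ey=np.array([ex[1],-ex[0]])
D=C[:2]-s["tool_pos"][:2];print("tool dx dy",D@ex,D@ey)
E
```

```text
[565.68599859 164.46199418  75.        ] [593.50513658 115.59505521  75.        ] [579.59556758 140.0285247   75.        ] 56.2306158859065
yaw 29.65214173366075
[621.78519958 210.3499332   75.        ] [494.41898486 136.5045947   75.        ] 147.22529222853663 30.10462150586026
(np.float64(0.8259999999999998), np.float64(0.7074739302318694))
(np.float64(0.7109999999999999), np.float64(215.73056873169358))
[[248.05142635 202.95183405]
 [241.01749536 188.2999583 ]
 [253.95557401 189.3777974 ]
 [256.49281735 190.69829559]
 [244.42184141 188.61244234]]
[ 223.28692117 -610.41329129  239.54922449]
tool dx dy 592.5040071011932 -582.2866753169902
```

Request:
move_arm([
  [[0.24,-0.236,0],-0.102],
  [[0.2,-0.27,0],0],
  [[0.2,-0.27,0],0],
  [[0.2,-0.27,0],0],
  [[0.2,-0.27,0],0],
], grip=255)

```text
clock: 1.12
tool_pos: [270.7, -363.3, 239.8]
tool_rot: [0.968, 0.253, 0.0, 0.0]
force: [0.8, 1.1, -0.0]
finger_gap: 44.0
grasp_force: 0.0
```

```bash
cat > st.py <<'E'
from h import *
from scipy.spatial.transform import Rotation as R
C=np.array([579.6,140.,95]);yaw=np.radians(29.3)
s=manip.get_state();r=R.from_quat(s["tool_rot"]).as_matrix()
D=r.T@(C-s["tool_pos"]);print(s["clock"],s["tool_pos"].round(1) if hasattr(s["tool_pos"],'round') else s["tool_pos"],"F",np.round(s["force"],1),"gap",s["finger_gap"])
print("toolx yaw",np.degrees(np.arctan2(r[1,0],r[0,0])),"z",r[:,2].round(4),"TCP->crown",D.round(1),"frac",(D/150).round(3))
E
python3 st.py
```

```text
1.125 [ 270.7 -363.3  239.8] F [ 0.8  1.1 -0. ] gap 43.95495930943149
toolx yaw 29.27703449496713 z [ 5.e-04 -7.e-04 -1.e+00] TCP->crown [ 515.6 -288.   144.6] frac [ 3.437 -1.92   0.964]
```

Request:
move_arm([
  [[0.34,-0.19,0],0],
  [[0.34,-0.19,0],0],
  [[0.34,-0.19,0],0],
  [[0.34,-0.19,0],0],
  [[0.34,-0.19,0],0],
])

```text
clock: 1.75
tool_pos: [424.1, -114.3, 240.1]
tool_rot: [0.968, 0.253, 0.001, 0.001]
force: [0.9, -1.6, 0.1]
finger_gap: 0.3
grasp_force: 0.0
```

Request:
move_arm([
  [[0.34,-0.19,0],0],
  [[0.34,-0.19,0],0],
  [[0.34,-0.19,0],0],
  [[0.2,-0.1,0.2],0],
  [[0,0,0],0],
])

```text
clock: 2.38
tool_pos: [533.0, 63.8, 207.6]
tool_rot: [0.967, 0.255, -0.002, -0.001]
force: [-0.2, -0.5, 0.2]
finger_gap: 0.6
grasp_force: 0.0
```

```bash
python3 st.py
```

```text
2.375 [533.   63.8 207.6] F [-0.2 -0.5  0.2] gap 0.5819428124851486
toolx yaw 29.525439755426184 z [-0.0039  0.0013 -1.    ] TCP->crown [ 78.5 -43.  112.5] frac [ 0.523 -0.287  0.75 ]
```

Request:
move_arm([
  [[0.23,-0.145,0.15],0],
  [[0.225,-0.14,0.15],0],
  [[0,0,0.15],0],
  [[0,0,0],0],
])

```text
clock: 2.88
tool_pos: [571.2, 130.4, 141.1]
tool_rot: [0.968, 0.252, -0.002, 0.0]
force: [-0.0, -0.7, 0.4]
finger_gap: 0.2
grasp_force: 0.0
```

```bash
python3 st.py
python3 - <<'E'
from h import *
b=[190,130,310,230]
im=snap("side","c.png",b,5)
E
```

```text
2.875 [571.2 130.4 141.1] F [-0.  -0.7  0.4] gap 0.19971706697008473
toolx yaw 29.21836142086503 z [-0.0031 -0.0017 -1.    ] TCP->crown [12.2 -4.3 46. ] frac [ 0.081 -0.029  0.307]
```

View pics/c.png

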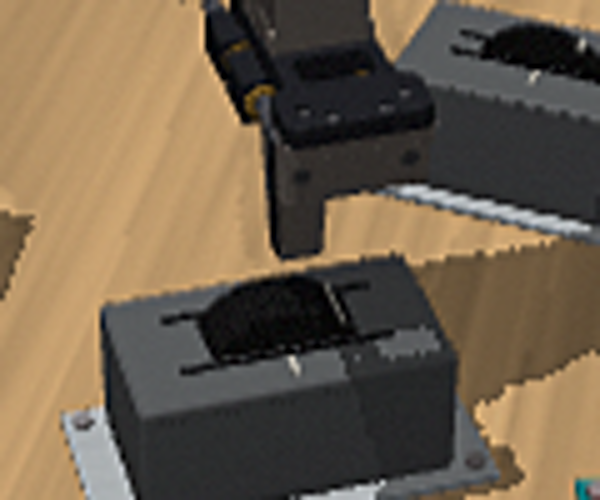

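The fingers, with the tip at crop (298,250), stand over the wheel, and the line at crop (338,300) stays visible. Next I press down gently.

Request:
move_arm([
  [[0.005,-0.03,0.1],0],
  [[0,0,0.04],0],
  [[0,0,0.03],0],
  [[0,0,0],0],
])

```text
clock: 3.42
tool_pos: [570.8, 136.2, 116.7]
tool_rot: [0.968, 0.253, -0.0, 0.0]
force: [-0.7, 0.2, 3.0]
finger_gap: 0.5
grasp_force: 1.5
```

```bash
python3 st.py
```

```text
3.425 [570.8 136.2 116.7] F [-0.7  0.2  3. ] gap 0.46766888338885093
toolx yaw 29.266539511519724 z [ 0.e+00 -2.e-04 -1.e+00] TCP->crown [ 9.6  0.9 21.7] frac [0.064 0.006 0.145]
```

Contact at 3 N, 3.3 mm deep. I add a little depth, drag 16 mm, lift straight up and look.

Request:
move_arm([
  [[0,0,0.012],0],
  [[0.035,0,0],0],
  [[0.035,0,0],0],
  [[0.035,0,0],0],
  [[0,0,0],0],
])

```text
clock: 4.05
tool_pos: [585.6, 144.3, 115.0]
tool_rot: [0.968, 0.253, 0.001, -0.0]
force: [1.8, -1.6, 4.0]
finger_gap: 0.6
grasp_force: 2.0
```

```bash
python3 st.py
```

```text
4.05 [585.6 144.3 115. ] F [ 1.8 -1.6  4. ] gap 0.6156051492586356
toolx yaw 29.28254381929688 z [ 1.8e-03  6.0e-04 -1.0e+00] TCP->crown [-7.4  0.9 20. ] frac [-0.049  0.006  0.133]
```

Request:
move_arm([
  [[0,0,-0.08],0],
  [[-0.05,0,-0.13],0],
  [[-0.05,0,0],0],
  [[0,0,0],0],
])

```text
clock: 4.55
tool_pos: [570.6, 135.9, 146.4]
tool_rot: [0.968, 0.252, -0.0, 0.0]
force: [0.3, 1.1, 0.4]
finger_gap: 0.6
grasp_force: 0.0
```

```bash
python3 st.py
python3 - <<'E'
from h import *
b=[190,130,310,230]
im=snap("side","d.png",b,5)
E
```

```text
4.55 [570.6 135.9 146.4] F [0.3 1.1 0.4] gap 0.6211169803432696
toolx yaw 29.24698580363774 z [-3.e-04 -7.e-04 -1.e+00] TCP->crown [ 9.9  0.8 51.4] frac [0.066 0.005 0.343]
```

View pics/d.png

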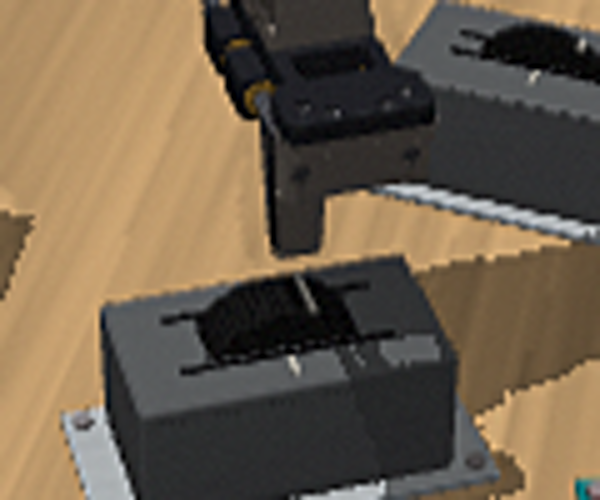

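Run:
```python
from h import *
C=np.array([579.6,140.,95]);yaw=np.radians(29.5)
for q in [(190+338/5-.4,130+302/5-.4),(250.8,188.6)]: print(phi_of("side",q,C,yaw))
```

```text
(np.float64(0.8239999999999998), np.float64(0.8854904745151546))
(np.float64(0.3899999999999999), np.float64(0.15021159571361406))
```

The line's middle has moved to crop (306,295). The turn matches the stroke (about 17 mm) and about 15.5 mm remains, so I repeat the same way.

Request:
move_arm([
  [[0,0,0.12],0],
  [[0,0,0.05],0],
  [[0,0,0.04],0],
  [[0,0,0],0],
])

```text
clock: 5.1
tool_pos: [571.4, 136.8, 114.5]
tool_rot: [0.968, 0.253, -0.0, -0.0]
force: [0.2, -1.2, 3.9]
finger_gap: 0.6
grasp_force: 2.1
```

```bash
python3 st.py
```

```text
5.1 [571.4 136.8 114.5] F [ 0.2 -1.2  3.9] gap 0.6024302907459572
toolx yaw 29.284916215661195 z [-5.e-04 -0.e+00 -1.e+00] TCP->crown [ 8.7  1.2 19.5] frac [0.058 0.008 0.13 ]
```

Request:
move_arm([
  [[0.034,0,0],0],
  [[0.034,0,0],0],
  [[0.033,0,0],0],
  [[0,0,0],0],
])

```text
clock: 5.6
tool_pos: [585.6, 144.6, 115.1]
tool_rot: [0.968, 0.253, 0.001, -0.0]
force: [0.6, 0.6, 3.4]
finger_gap: 0.6
grasp_force: 2.0
```

```bash
python3 st.py
```

```text
5.6 [585.6 144.6 115.1] F [0.6 0.6 3.4] gap 0.5617295033708257
toolx yaw 29.28470244962202 z [ 1.7e-03  8.0e-04 -1.0e+00] TCP->crown [-7.5  1.1 20.1] frac [-0.05   0.007  0.134]
```

Request:
move_arm([
  [[0,0,-0.08],0],
  [[0,0,-0.25],0],
  [[0.1,-0.35,-0.2],0],
  [[0,-0.41,0],0],
  [[0,-0.41,0],0],
])

```text
clock: 6.22
tool_pos: [511.0, 305.6, 195.1]
tool_rot: [0.968, 0.252, 0.0, -0.0]
force: [0.4, 0.2, 0.8]
finger_gap: 0.5
grasp_force: 0.0
```

Run:
```python
from h import *
t=manip.read_camera("top")[140:240,180:280];s=manip.read_camera("side")[160:240,210:290]
cv2.imwrite('pics/e.png',np.hstack([cv2.resize(x,(400,400),interpolation=cv2.INTER_CUBIC) for x in(t,s)])[...,::-1])
```

```text
(no output)
```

View pics/e.png

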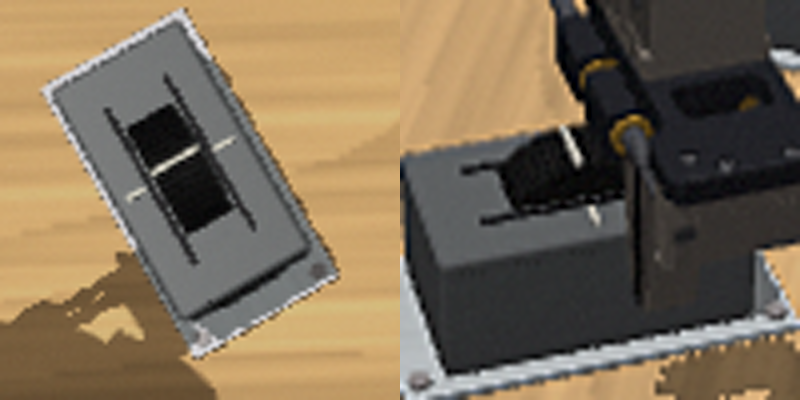

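The line now sits nearly level with the marks: line middle at crop (176,163), marks centred at (181,167), with parallax expected to account for about (-3,-4). I'll measure it to sub-pixel.

Run:
```python
from h import *
from scipy.optimize import least_squares
N=8
t=np.mean([manip.read_camera("top").astype(float) for _ in range(N)],0)
g=t.min(2); y0,x0=140,180
# model: line & marks endpoints; fit by sub-pixel ridge along unit-x direction at several offsets along y
yaw=np.radians(29.5);C=np.array([579.6,140.,0]);ex=np.array([np.cos(yaw),np.sin(yaw),0]);ey=np.array([-ex[1],ex[0],0])
def ridge(off,z):
    us=np.arange(-8,8.01,.25);P=[C+ex*u+ey*off+[0,0,z] for u in us];q=proj("top",P).astype(np.float32)
    v=cv2.remap(g.astype(np.float32),q[:,0].reshape(1,-1),q[:,1].reshape(1,-1),1)[0]
    w=np.clip(v-np.median(v)-25,0,None);return (us@w/w.sum() if w.sum() else np.nan),v.max()
for o in(-30,-27,-24,-21,21,24,27,30): print("mark",o,np.round(ridge(o,75),2))
for o in(-12,-8,-4,0,4,8,12): print("line",o,np.round(ridge(o,95),2))
```

```text
mark -30 [ -0.52 190.09]
mark -27 [ -0.63 178.27]
mark -24 [ -0.34 169.82]
mark -21 [ -0.77 114.76]
mark 21 [  0.97 115.77]
mark 24 [  0.59 186.47]
mark 27 [  0.44 185.62]
mark 30 [  1.28 175.6 ]
line -12 [  2.36 176.72]
line -8 [  2.6  183.77]
line -4 [  2.4  182.06]
line 0 [  2.54 159.94]
line 4 [  2.8 151.2]
line 8 [  2.76 184.05]
line 12 [  2.65 149.58]
```

The line is about 2.3 mm past the top (side view agrees, 1.8–3 mm). I'll go back and roll it back slightly.

Request:
move_arm([
  [[0,0.4,0],0],
  [[0,0.4,0],0],
  [[-0.08,0.35,0.2],0],
  [[0,0,0.2],0],
  [[0,0,0],0],
])

```text
clock: 7.35
tool_pos: [584.5, 146.2, 132.1]
tool_rot: [0.968, 0.252, -0.002, -0.0]
force: [-0.1, 0.3, 0.2]
finger_gap: 0.3
grasp_force: 0.0
```

```bash
python3 st.py
```

```text
7.35 [584.5 146.2 132.1] F [-0.1  0.3  0.2] gap 0.25784576672396053
toolx yaw 29.140310747239262 z [-0.0048 -0.0011 -1.    ] TCP->crown [-7.2  3.1 37.2] frac [-0.048  0.02   0.248]
```

Request:
move_arm([
  [[-0.04,0.02,0.03],0],
  [[0,0,0.03],0],
  [[0,0,0],0],
  [[0,0,0],0],
])

```text
clock: 7.85
tool_pos: [582.2, 143.1, 125.8]
tool_rot: [0.967, 0.253, 0.0, 0.0]
force: [0.8, -0.1, 0.4]
finger_gap: 0.3
grasp_force: 0.0
```

```bash
python3 st.py
```

```text
7.85 [582.2 143.1 125.8] F [ 0.8 -0.1  0.4] gap 0.34129661351107604
toolx yaw 29.311165766689555 z [ 9.e-04  2.e-04 -1.e+00] TCP->crown [-3.8  1.4 30.8] frac [-0.025  0.009  0.205]
```

Request:
move_arm([
  [[0,0,0.025],0],
  [[0,0,0.025],0],
  [[0,0,0],0],
])

```text
clock: 8.22
tool_pos: [582.2, 142.8, 117.7]
tool_rot: [0.968, 0.253, 0.0, -0.0]
force: [0.1, 0.6, 1.5]
finger_gap: 0.4
grasp_force: 1.2
```

```bash
python3 st.py
```

```text
8.225 [582.2 142.8 117.7] F [0.1 0.6 1.5] gap 0.3915439297731124
toolx yaw 29.279602564738916 z [ 2.e-04  1.e-04 -1.e+00] TCP->crown [-3.6  1.1 22.7] frac [-0.024  0.008  0.151]
```

Request:
move_arm([
  [[0,0,0.015],0],
  [[-0.015,0,0],0],
  [[0,0,0],0],
  [[0,0,0],0],
])

```text
clock: 8.72
tool_pos: [580.2, 141.7, 115.8]
tool_rot: [0.968, 0.253, 0.0, -0.0]
force: [-0.2, 0.3, 3.2]
finger_gap: 0.3
grasp_force: 1.8
```

```bash
python3 st.py
```

```text
8.725 [580.2 141.7 115.8] F [-0.2  0.3  3.2] gap 0.29103510082673945
toolx yaw 29.274887710879412 z [ 5.e-04  3.e-04 -1.e+00] TCP->crown [-1.4  1.1 20.8] frac [-0.009  0.008  0.138]
```

Request:
move_arm([
  [[0,0,-0.08],0],
  [[0,0,-0.25],0],
  [[0.1,-0.35,-0.2],0],
  [[0,-0.41,0],0],
  [[0,-0.41,0],0],
])

```text
clock: 9.35
tool_pos: [506.4, 302.7, 195.7]
tool_rot: [0.968, 0.252, 0.0, 0.0]
force: [1.0, -0.5, 0.1]
finger_gap: 0.5
grasp_force: 0.0
```

```bash
python3 st.py
cat > m.py <<'E'
from h import *
g=np.mean([manip.read_camera("top").astype(float) for _ in range(4)],0).min(2)
C=np.array([579.6,140.,0]);yaw=np.radians(29.5);ex=np.array([np.cos(yaw),np.sin(yaw),0]);ey=np.array([-ex[1],ex[0],0])
def ridge(off,z):
    us=np.arange(-8,8.01,.25);P=[C+ex*u+ey*off+[0,0,z] for u in us];q=proj("top",P).astype(np.float32)
    v=cv2.remap(g.astype(np.float32),q[:,0].reshape(1,-1),q[:,1].reshape(1,-1),1)[0]
    w=np.clip(v-np.median(v)-25,0,None);return us@w/w.sum()
print("marks",np.mean([ridge(o,75) for o in(-30,-27,-24,24,27,30)]),"line",np.mean([ridge(o,95) for o in range(-12,13,2)]))
t=manip.read_camera("top")[140:240,180:280];s=manip.read_camera("side")[160:240,210:290]
cv2.imwrite('pics/f.png',np.hstack([cv2.resize(x,(400,400),interpolation=cv2.INTER_CUBIC) for x in(t,s)])[...,::-1])
E
python3 m.py
```

```text
9.35 [506.4 302.7 195.7] F [ 1.  -0.5  0.1] gap 0.4847970460333683
toolx yaw 29.208399309993602 z [ 3.e-04 -5.e-04 -1.e+00] TCP->crown [-15.5 177.7 100.8] frac [-0.103  1.185  0.672]
marks 0.1371384395276634 line -0.7019222746245523
```

View pics/f.png

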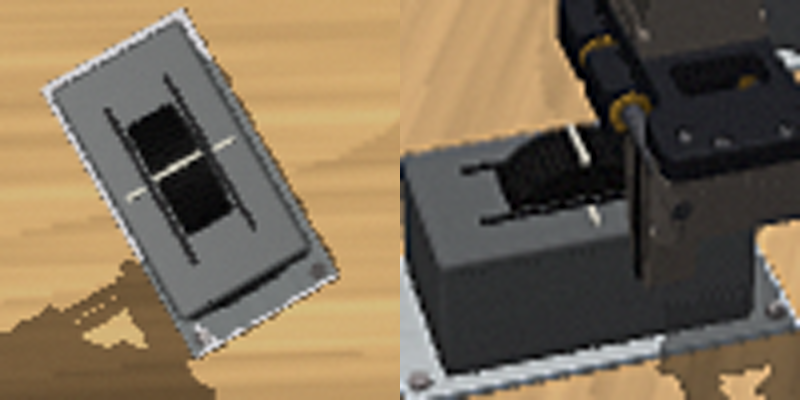

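The line now lies level with both marks in the top view (about 0.5 mm off, 1°). The slim wheel was never touched and the arm is clear, so I hand in.

```bash
python3 -c "
from workcell import manip
print(manip.finish_job())"
```

```text
the job is handed in; nothing more can be done
None
```

I rolled the wide wheel up to its third click and handed the job in; the white line measures within about 1 mm (just over 1°) of the marks, after one small overshoot rolled back, and the arm never touched the slim wheel.

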